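# Lock the spring-loaded bayonet plug into the cream filler and hold it

### The arm

A 6-joint arm with a two-finger parallel gripper is mounted at the origin on a cart in front of the work surface, level with it; the furniture and walls round the work are solid. World frame = base frame: x ahead of the robot, y to its left, z up, the work surface at z = 0. Lengths are in mm, angles in rad, forces in N, time in s.
With the tool pointing down it reaches from about 325 to 875 mm from the base axis. Payload 4.4 kg.
Tool frame: the origin (TCP) lies on the centre line of the jaws, within the pads' length; the fingertips stand ahead of it and the grasp point (between the pads) lies 6 mm ahead of it (ctrl.tcp_to_tips is the z of the fingertips in the tool frame, in mm); z points along the fingers, y is the direction in which the jaws open and shut (so a half turn about z gives the same grasp; the last joint's range is limited). The gripper opens to 85 mm and grips with 20 to 120 N. Pads are 22 mm wide; open, the fingers measure 114 mm over their backs; the gripper's body (76 mm by 85 mm) begins 54 mm behind the grasp point. The pads swing forward as they close: fully open they stand 13 mm farther back than shut.
Start: joints at [0.96, 0.207, 1.542, -0, 1.393, -0.15], TCP at [255.692, 515.023, 218.882] pointing down, gripper open.
Joint ranges: [-2.73, 2.73], [-0.86, 2.22], [0.23, 2.46], [-1.11, 4.25], [0.08, 2.63], [-2.82, 2.82]. Speed limits (rad/s): [2.79, 2.79, 3.14, 3.14, 3.14, 3.14].

### API

Orientations are given as a 3x3 rotation matrix whose columns are the frame's x, y, z axes.
In Python, from plant import ctrl, sensors, optics gives the robot as it stands. Calls block until the motion is done:
- ctrl.move_ptp(position, orientation): joint-space move of the TCP to a pose.
- ctrl.move_l(position, rot=None, vel=150, threshold=None): straight line of the TCP; rot=None keeps the orientation; vel is the mean speed in mm/s. With threshold (N) it stops when the force on the tool has changed by that much, and returns True; else False.
- ctrl.set_joints(angles): joint-space move.
- ctrl.gripper_to(opening, force=None): finger opening in mm; force is the grip in N (None keeps the last); returns when the fingers have stopped.
- ctrl.hold(seconds).
- ctrl.solve_ik(position, orientation): joint angles nearest the present ones, or None.
- sensors.read_state(): the state.
- optics.grab_frame(name): name is "side" or "top" or "wrist"; returns (picture, depth): 384x512x3 uint8, red, green, blue; 384x512 float32, mm along the optical axis (not along the pixel's ray), 0 where there is no reading.
- optics.camera_params(name): a dict with "mtx" (3x3 intrinsics, pixels), "R" (3x3) and "t" (3): a world point X has camera coordinates R X + t; the wrist camera has in their place "T_tool_cam" (4x4, takes a point from camera to tool coordinates, whose origin is the TCP and whose axes are the flange's). Camera axes: x right, y down, z forward; pixel columns grow to the right and rows downward; lengths in mm; the calibration is good to about 2 mm. A picture is of the moment at which its call begins: read the wrist's pose just before it. camera_params takes no time and is no camera call.
A pose or a line that the arm cannot do raises ctrl.MotionError and nothing moves.
- ctrl.finish_job(): hands the job in, once; it reports no verdict.
The state is a dict: "t": time; "q": joint angles; "qvel": joint speeds; "tau": joint torques, N m; "eef_pos": TCP position; "eef_rot": TCP orientation; "force": force on the tool from outside, world axes, zero at the start; "wrist_torque": the same for the moment, N m; "grip_width": finger opening in mm.
Only numpy, scipy, OpenCV 4.12 (cv2) and the standard library are available. Lean on these libraries where they do the work, as an engineer would, in place of code of your own. Each camera call takes 0.05 s, during which the arm holds its last target.

### The job

Slide the winged plug out of the open end of its parking dock, drop its two lugs through the notches in the cream filler's turret, push it down against the spring and turn it a quarter turn clockwise (seen from above) as far as the stop. The mechanism springs back if you let go, so finish while still gripping the plug: keep it turned fully home in the turret so that a colleague can pin it. Leave the piping nozzle, the ring cutter and the label roll where they are.

Things in the scene. Friction and masses are not known exactly. Their poses are not given: they have to be found in the camera images.
- plug: Loose steel bayonet plug with a flat grey wing handle, 160 g, 72 mm tall, upright in the dock. Origin: centre of underside, z up its axis. Stem 28 mm in diameter (0 to 25 mm high) with two lugs along +y and -y (52 mm over both tips, 11 mm wide in x, 0 to 10 mm high); collar 48 mm in diameter at 24 to 29 mm; wing above. Same after a half turn about z.
- plug_wing (a point): Middle of the plug's wing, 50 mm above the plug's underside, same axes. The wing is 14 mm thick in x, 46 mm long in y (parallel to the lugs), from 29 to 72 mm above the underside. Grip it from above across the 14 mm.
- dock: Fixed steel parking dock, a T-slot channel 100 (x) x 80 (y) x 28 mm. Origin: centre of underside. The slot runs along its x and is open at -x. The plug stands on the slot floor, 8 mm above the origin, lugs along y (within 0.03 rad), under two lips (35 mm apart in y, 22 to 28 mm above the origin, 4 mm above the lugs). It starts at x = 0 to +20 mm, at y within 2 mm of 0.
- dock_mouth (a point): Middle of the dock's open end, 8 mm above the dock's underside, at dock x = -50 mm, where the slot floor ends; same axes as the dock. The lips end at dock x = -40 mm: slide the plug along -x until its origin is at or past dock x = -50 mm (at this point), then it can be lifted.
- filler: Fixed cream filler base: steel pedestal 120 (x) x 130 (y) x 46 mm with an aluminium turret of 88 mm diameter on top, face 80 mm above the origin. Origin: centre of underside, z up, the turret's axis. In the face a 35 mm round hole with two notches at +y and -y, each 18 mm wide and reaching 30 mm from the axis, marked by small dark ridges on the rim. The plug enters lugs along y.
- filler_mouth (a point): Centre of the turret's hole, on its face; axes of the filler. The face is a flange 8 mm thick over a hollow of 62 mm diameter. A spring seat lies 14 mm below the face (7 N at first, 11 N at its bottom 10 mm lower). The plug can turn once its underside is 18 mm below the face; 20 to 21 mm is a good depth for turning.
- lock_turn (a joint): Clockwise turn of the spring seat: 0 at rest, 1.45 rad at the stop. The plug turns only clockwise seen from above; after about 0.15 rad of play its lugs take the seat along against a torsion spring (0.12 N m, rising to 0.30 N m at the stop, about 1.6 rad from the entry direction). Let go, it turns back.
- seat_press (a joint): How far the plug has pressed the spring seat down: 0 at rest, 0.010 m at the bottom; 0.004 m or more while the plug is locked under the flange.
- nozzle_0: Bystander: steel piping nozzle, a small cone 27 mm wide and 40 mm high, loose. Origin: centre of its underside.
- cutter_big: Bystander: steel ring cutter, 70 mm in diameter, 34 mm high, loose. Origin: centre of its underside.
- label_roll: Bystander: white label roll standing on its flat side, 69 mm in diameter, 40 mm high, loose. Origin: centre of its underside.
Mind the look-alikes: they are no part of the job. Leave any blue look-alike of the dock alone.

How it is judged (in metres and radians):
On the way, in this order (a step that is already met when the one before it is completed fails the run):
1. the plug has been slid out of the dock's open end and lifted (horizontal distance between plug and dock above 0.045 m and height (world z) of plug above 0.03 m), for 0.1 s.
2. the plug has been pushed down through the notches against the spring (z of plug in the frame of filler_mouth below -0.0165 m and horizontal distance between plug and filler_mouth below 0.007 m), for 0.05 s.
At the end, for the whole second after the job is handed in: The plug's underside is at least 15.5 mm below the turret's face, within 6 mm of its axis and within 0.12 rad of upright; the seat is turned more than 1.25 rad (stop at 1.45) and the lugs stand more than 1.25 rad from the notches; the fingers still hold the plug with more than 3 N (z of plug in the frame of filler_mouth below -0.0155 m and horizontal distance between plug and filler_mouth below 0.006 m and angle between plug's own z axis and vertical below 0.12 rad and value of joint lock_turn above 1.25 rad and angle between the y axis of plug and the y axis of filler_mouth, either way round above 1.25 rad and contact force between the fingers and plug above 3 N); the arm keeps its last pose, push and grip.
It fails at once if a bystander (piping nozzle, ring cutter or label roll) was moved by more than 3 cm (distance of any of nozzle_0, cutter_big, label_roll from where it was at the start of the episode above 0.03 m).
It also fails if it takes over 43 s, if anything falls off the work surface, if the arm or the gripper's body presses on something with over 40 N, if the wrist force passes 120 N, or if a joint passes its speed limit or range.

## Working session

There is one attempt and no reset: what is moved stays moved. The work goes in short steps, each a Python script; the robot and the scene stay as the last script left them, time stands still between calls to the robot, and variables do not carry over. Pictures are saved under pics/ and viewed, and the job is handed in when it is done.

```bash
ls; mkdir -p pics; python3 - <<'E'
from plant import ctrl,sensors,optics
import cv2,numpy as np
print(sensors.read_state()['t'])
for n in ["side","top","wrist"]:
    p,d=optics.grab_frame(n); cv2.imwrite(f"pics/{n}0.png",p[:,:,::-1]); np.savez(f"pics/{n}0.npz",p=p,d=d)
    print(n,optics.camera_params(n))
print(sensors.read_state()['t'],ctrl.tcp_to_tips)
E
```

```text
pics
0.0
side {'mtx': array([[476.04862233,   0.        , 267.61068081],
       [  0.        , 476.04862233, 189.15096957],
       [  0.        ,   0.        ,   1.        ]]), 'R': array([[ 0.99518471, -0.09590743,  0.02022768],
       [-0.03102178, -0.503949  , -0.86317615],
       [ 0.09297873,  0.8583922 , -0.50449756]]), 't': array([-596.24063226,   81.35563768, 1272.96235377])}
top {'mtx': array([[479.35480175,   0.        , 263.47565049],
       [  0.        , 479.35480175, 199.02573672],
       [  0.        ,   0.        ,   1.        ]]), 'R': array([[-0.01474537, -0.99987256,  0.00611907],
       [-0.99520531,  0.01408421, -0.09678861],
       [ 0.09669009, -0.00751692, -0.99528615]]), 't': array([ -28.97915699,  588.16370665, 1334.5946269 ])}
wrist {'mtx': array([[282.21414077,   0.        , 255.56655911],
       [  0.        , 282.21414077, 189.00037561],
       [  0.        ,   0.        ,   1.        ]]), 'T_tool_cam': array([[ 2.93898983e-04, -9.49028775e-01, -3.15189305e-01,
         8.11621125e+01],
       [ 9.99999723e-01,  4.94621532e-04, -5.56843656e-04,
        -6.18463434e-01],
       [ 6.84360069e-04, -3.15189054e-01,  9.49028657e-01,
        -1.56833698e+02],
       [ 0.00000000e+00,  0.00000000e+00,  0.00000000e+00,
         1.00000000e+00]])}
0.15 25.0
```

View pics/top0.png

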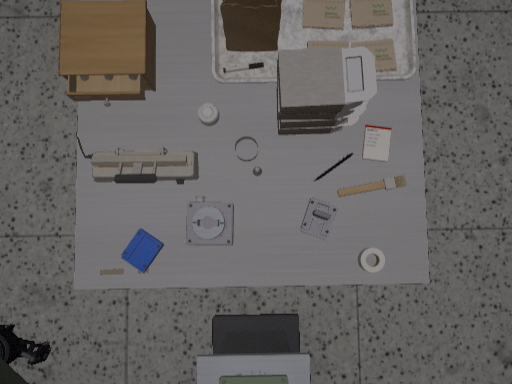

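View pics/side0.png

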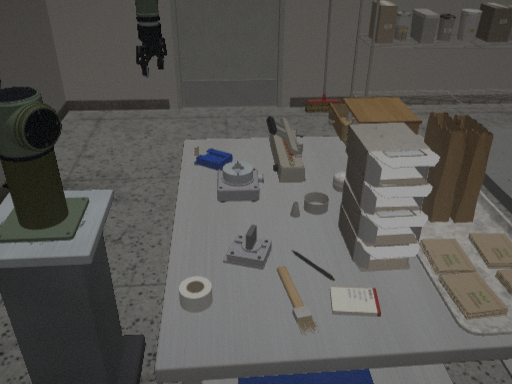

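View pics/wrist0.png

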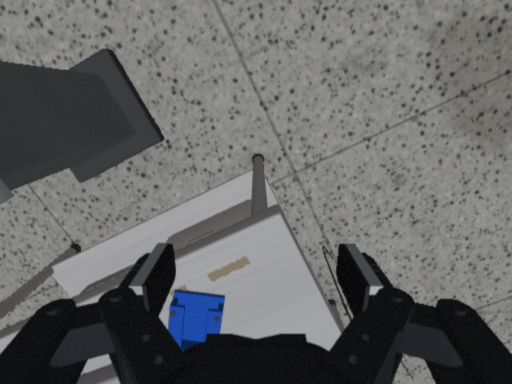

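The grey dock with the winged plug is at top (319,217), side (250,245). The filler turret is at top (209,223), side (238,180). The candidate docks are the grey one at (319,217) and the blue one at (142,250), and only the grey one fits. Bystanders in the top view: nozzle (257,171), cutter (246,149), label roll (372,260). Next I'll enlarge crops and measure.

```bash
cat > h.py <<'E'
import numpy as np,cv2
from plant import ctrl,sensors,optics
def cloud(name,d,st=None):
    c=optics.camera_params(name);K=c['mtx']
    v,u=np.mgrid[:d.shape[0],:d.shape[1]]
    P=np.stack([(u-K[0,2])/K[0,0]*d,(v-K[1,2])/K[1,1]*d,d],-1)
    if name=='wrist':
        T=c['T_tool_cam'];P=P@T[:3,:3].T+T[:3,3]
        W=P@np.array(st['eef_rot']).T+np.array(st['eef_pos'])
    else: W=(P-c['t'])@c['R']
    W[d==0]=np.nan
    return W
E
python3 - <<'E'
from h import *
for n,boxes in [('top',[(295,190,345,245),(180,190,240,250)]),('side',[(215,215,285,275),(205,150,275,210)])]:
    z=np.load(f'pics/{n}0.npz');W=cloud(n,z['d'])
    ims=[]
    for i,(a,b,c,d) in enumerate(boxes):
        ims.append(cv2.resize(z['p'][b:d,a:c,::-1],(400,400),interpolation=cv2.INTER_CUBIC))
        w=W[b:d,a:c].reshape(-1,3)
        print(n,i,'table z',np.nanmedian(w[:,2]),np.nanmin(w[:,2]),np.nanmax(w[:,2]))
        for lo,hi in [(20,36),(38,60),(60,100)]:
            s=w[(w[:,2]>lo)&(w[:,2]<hi)]
            if len(s)>3: print(lo,hi,len(s),s.mean(0),s.min(0),s.max(0), cv2.minAreaRect(s[:,:2].astype(np.float32)))
    cv2.imwrite(f'pics/crop_{n}.png',np.hstack(ims))
    for k,(u,v) in {'top':{'noz':(257,171),'cut':(246,149),'roll':(372,260)},'side':{}}[n].items(): print(k,W[v,u])
E
```

```text
top 0 table z 2.253172225001161 -9.21756947948864 85.82575052013651
20 36 547 [ 536.43889577 -194.74572169   28.31778621] [ 480.26965549 -246.57001216   20.54627503] [ 588.78666245 -142.72031204   35.99983636] ((534.2343139648438, -194.8406982421875), (80.14645385742188, 89.7648696899414), 70.27648162841797)
38 60 47 [ 534.27151253 -193.38699371   42.73671557] [ 519.41617986 -218.33242535   38.31996817] [ 556.19497285 -173.01709701   57.57957912] ((539.2805786132812, -196.1026611328125), (36.0875129699707, 44.66062545776367), 9.151803016662598)
60 100 97 [ 537.58109021 -194.81818265   77.33342338] [ 525.53755904 -217.9512553    60.69917663] [ 550.76223438 -172.77285281   85.82575052] ((538.2030029296875, -195.83114624023438), (45.35013198852539, 13.996517181396484), 68.96437072753906)
top 1 table z 42.27112469877002 -10.5898333055635 87.95817207365013
20 36 37 [564.12545891 100.4216401   30.18693258] [458.90022791  48.9863895   22.70087058] [598.57670917 154.35360682  35.44036116] ((548.404541015625, 80.103271484375), (170.12144470214844, 73.7431869506836), 38.54277038574219)
38 60 1
[... 1485 characters left out ...]

20 36 470 [502.94579213 179.98957408  26.98475805] [421.78054202  43.62164971  20.03408203] [647.39633446 354.12226453  35.99890141] ((528.1787719726562, 196.71206665039062), (305.0932312011719, 226.19654846191406), 86.3106689453125)
38 60 616 [521.47457247  85.857627    45.88604285] [460.16944906  43.91317864  38.04776351] [649.44791298 309.7644663   59.90627061] ((549.7202758789062, 179.8186492919922), (279.7336120605469, 170.51449584960938), 83.86019134521484)
60 100 504 [520.1549874  105.95747985  74.09179616] [478.32604651  66.66482443  60.02964302] [563.25116595 159.8696446   82.64108038] ((520.8722534179688, 113.55294799804688), (93.58303833007812, 84.366943359375), 88.1232681274414)
```

View pics/crop_top.png

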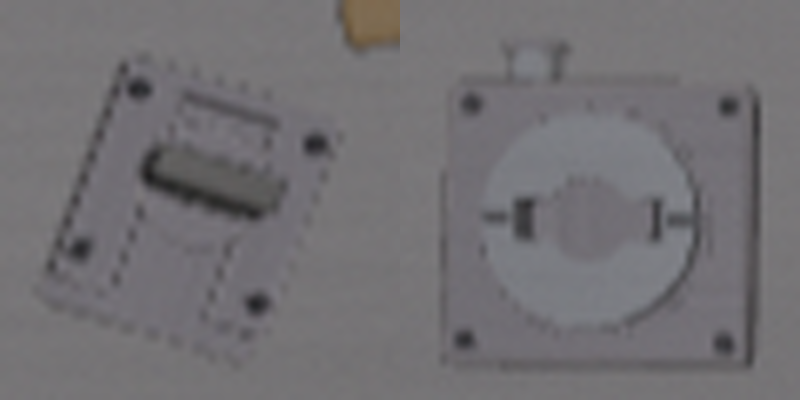

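View pics/crop_side.png

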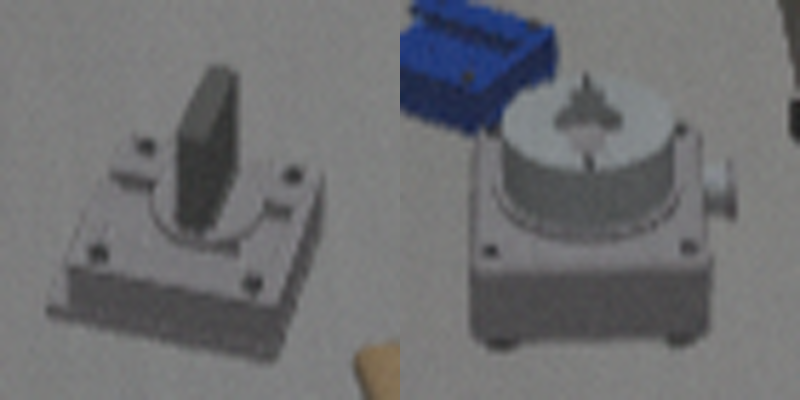

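```bash
cat >> h.py <<'E'
def Rdown(a): # tool y axis at world angle a, z down
    y=np.array([np.cos(a),np.sin(a),0]);z=np.array([0,0,-1.]);x=np.cross(y,z)
    return np.stack([x,y,z],1)
E
python3 - <<'E'
from h import *
z=np.load('pics/top0.npz');W=cloud('top',z['d'])
# filler orientation from pedestal top
w=W[190:255,180:245].reshape(-1,3);s=w[(w[:,2]>38)&(w[:,2]<52)]
s=s[(abs(s[:,0]-519)<63)&(abs(s[:,1]-114)<68)]
print(cv2.minAreaRect(s[:,:2].astype(np.float32)))
s=w[(w[:,2]>72)&(w[:,2]<90)];print('face z',np.median(s[:,2]),np.median(s[:,:2],0))
dk=np.deg2rad(-20.5)
for half in [0,np.pi]:
    for nm,p,a in [('dock',[538,-196,200],dk),('dockg',[538,-196,67],dk),('out',[480,-175,67],dk),('fill',[520,114,120],0),('turn',[520,114,120],-1.0),('turn',[520,114,120],-1.65)]:
        print(nm,half,np.round(ctrl.solve_ik(p,Rdown(a+half)),2) if ctrl.solve_ik(p,Rdown(a+half)) is not None else None)
st=sensors.read_state();print(st['t'],np.round(st['eef_rot'],3))
E
```

```text
((520.0686645507812, 116.00045013427734), (129.47398376464844, 120.623779296875), 89.05904388427734)
face z 79.52053286125064 [519.80064684 114.84612668]
dock 0 [-0.5   0.22  1.57 -0.    1.36 -0.14]
dockg 0 [-0.5   0.37  1.67 -0.    1.1  -0.14]
out 0 [-0.52  0.26  1.83 -0.    1.06 -0.16]
fill 0 [ 0.05  0.22  1.74 -0.    1.18  0.05]
turn 0 [ 0.05  0.22  1.74 -0.    1.18  1.05]
turn 0 [ 0.05  0.22  1.74 -0.    1.18  1.7 ]
dock 3.141592653589793 None
dockg 3.141592653589793 None
out 3.141592653589793 None
fill 3.141592653589793 None
turn 3.141592653589793 [ 0.05  0.22  1.74 -0.    1.18 -2.09]
turn 3.141592653589793 [ 0.05  0.22  1.74 -0.    1.18 -1.44]
0.15 [[-0.896  0.445 -0.001]
 [ 0.445  0.896 -0.001]
 [ 0.    -0.002 -1.   ]]
```

```bash
python3 - <<'E'
from h import *
def look(nm,p,a):
    ctrl.move_ptp(p,Rdown(a)); ctrl.hold(0.2)
    st=sensors.read_state(); im,d=optics.grab_frame('wrist')
    cv2.imwrite(f'pics/{nm}.png',im[:,:,::-1]); np.savez(f'pics/{nm}.npz',p=im,d=d,pos=st['eef_pos'],rot=st['eef_rot'])
    print(nm,st['t'],st['eef_pos'],np.round(st['force'],2))
look('wf',[520,114.5,80+110],0)
look('wd',[530,-193,78+110],np.deg2rad(-20.5))
E
```

```text
wf 2.1 [519.84757914 115.39102126 190.05631082] [-0.61  0.52  0.49]
wd 3.525 [ 530.32841391 -191.57509046  188.02758534] [ 0.09 -0.42 -0.37]
```

View pics/wf.png

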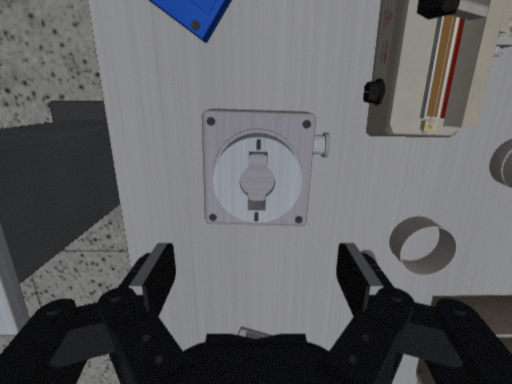

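View pics/wd.png

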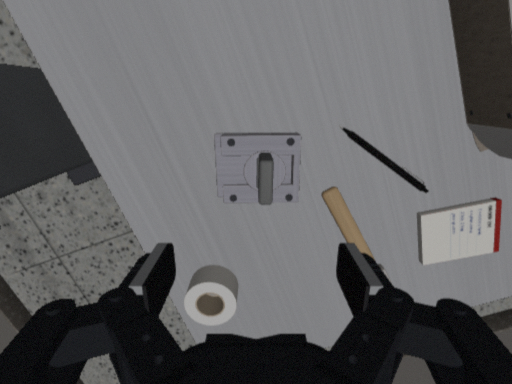

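```bash
python3 - <<'E'
from h import *
out={}
z=np.load('pics/wf.npz');st=dict(eef_pos=z['pos'],eef_rot=z['rot']);W=cloud('wrist',z['d'],st)
w=W[90:240,190:320];P=w.reshape(-1,3)
s=P[(P[:,2]>74)&(P[:,2]<88)].astype(np.float32);print('face z',np.median(s[:,2]),'circle',cv2.minEnclosingCircle(s[:,:2]),'rect',cv2.minAreaRect(s[:,:2]))
s=P[(P[:,2]>40)&(P[:,2]<52)&(abs(P[:,0]-520)<64)&(abs(P[:,1]-115)<70)].astype(np.float32);print('ped',np.median(s[:,2]),cv2.minAreaRect(s[:,:2]))
cv2.imwrite('pics/wfc.png',cv2.resize(z['p'][130:230,205:310,::-1],(735,700)//np.array(1) if False else (735,600),interpolation=cv2.INTER_CUBIC))
z=np.load('pics/wd.npz');st=dict(eef_pos=z['pos'],eef_rot=z['rot']);W=cloud('wrist',z['d'],st)
P=W[110:225,200:320].reshape(-1,3)
for lo,hi in [(20,34),(5,34),(34,45),(55,90),(72,90)]:
    s=P[(P[:,2]>lo)&(P[:,2]<hi)].astype(np.float32);print(lo,hi,len(s),np.median(s,0),cv2.minAreaRect(s[:,:2]))
cv2.imwrite('pics/wdc.png',cv2.resize(z['p'][120:215,205:310,::-1],(735,665-65),interpolation=cv2.INTER_CUBIC))
E
```

```text
Traceback (most recent call last):
cv2.error: OpenCV(4.12.0) /io/opencv/modules/imgproc/src/shapedescr.cpp:201: error: (-215:Assertion failed) count >= 0 && (depth == CV_32F || depth == CV_32S) in function 'minEnclosingCircle'
```

```bash
python3 - <<'E'
from h import *
C=lambda s:np.ascontiguousarray(s[:,:2].astype(np.float32)).reshape(-1,1,2)
z=np.load('pics/wf.npz');st=dict(eef_pos=z['pos'],eef_rot=z['rot']);W=cloud('wrist',z['d'],st)
P=W[90:240,190:320].reshape(-1,3);print(z['d'][180,255], W[180,255],W[150,235])
s=P[(P[:,2]>74)&(P[:,2]<88)];print('face z',len(s),np.median(s[:,2]));print('circle',cv2.minEnclosingCircle(C(s)),cv2.minAreaRect(C(s)))
s=P[(P[:,2]>40)&(P[:,2]<52)&(abs(P[:,0]-520)<64)&(abs(P[:,1]-115)<70)];print('ped',np.median(s[:,2]),cv2.minAreaRect(C(s)))
cv2.imwrite('pics/wfc.png',cv2.resize(z['p'][130:230,205:305,::-1],(600,600),interpolation=cv2.INTER_CUBIC))
z=np.load('pics/wd.npz');st=dict(eef_pos=z['pos'],eef_rot=z['rot']);W=cloud('wrist',z['d'],st)
P=W[110:225,200:320].reshape(-1,3)
for lo,hi in [(20,34),(5,34),(34,45),(55,90),(72,90)]:
    s=P[(P[:,2]>lo)&(P[:,2]<hi)];print(lo,hi,len(s),np.median(s,0),cv2.minAreaRect(C(s)))
cv2.imwrite('pics/wdc.png',cv2.resize(z['p'][120:220,208:308,::-1],(600,600),interpolation=cv2.INTER_CUBIC))
E
```

```text
290.80865 [519.06094484 112.76516008  68.03337635] [500.14728127 146.52247619  82.2643372 ]
face z 4733 82.0126251151719
circle ((521.0172119140625, 114.71263885498047), 44.13252258300781) ((520.89892578125, 114.99641418457031), (86.82213592529297, 87.0713882446289), 0.6775874495506287)
ped 47.80338478132768 ((521.9505615234375, 115.40029907226562), (128.80239868164062, 122.22945404052734), 88.2246322631836)
20 34 2875 [ 542.82174515 -182.92295865   30.02220751] ((534.757568359375, -195.32357788085938), (80.03640747070312, 89.99773406982422), 70.29692077636719)
5 34 4309 [ 526.09768031 -184.86388861   29.43443326] ((530.0556030273438, -193.64602661132812), (80.03522491455078, 99.97592163085938), 70.28655242919922)
34 45 797 [ 535.81152546 -193.89143684   39.00138348] ((539.3795776367188, -195.3182373046875), (44.69575881958008, 46.27712631225586), 70.08149719238281)
55 90 698 [ 539.779071   -193.09887072   81.5720602 ] ((538.8411254882812, -195.72314453125), (44.7861442565918, 13.965418815612793), 68.75688171386719)
72 90 640 [ 539.38781488 -194.24382951   81.70034166] ((538.8519287109375, -195.7273406982422), (44.7861442565918, 13.94227409362793), 68.75688171386719)
```

View pics/wfc.png

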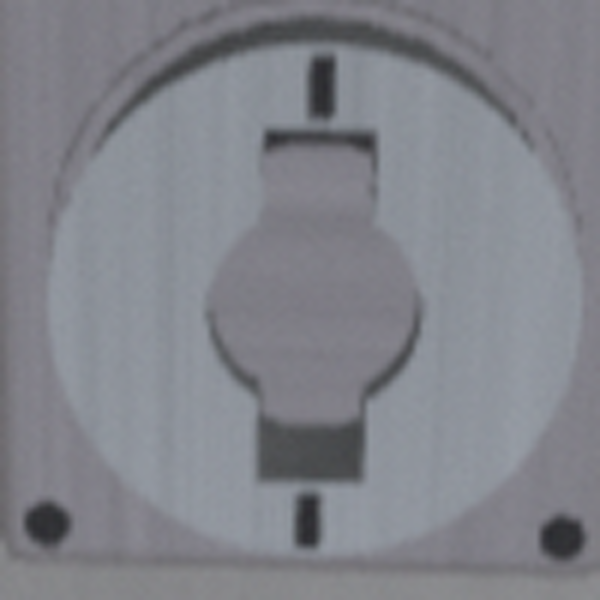

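View pics/wdc.png

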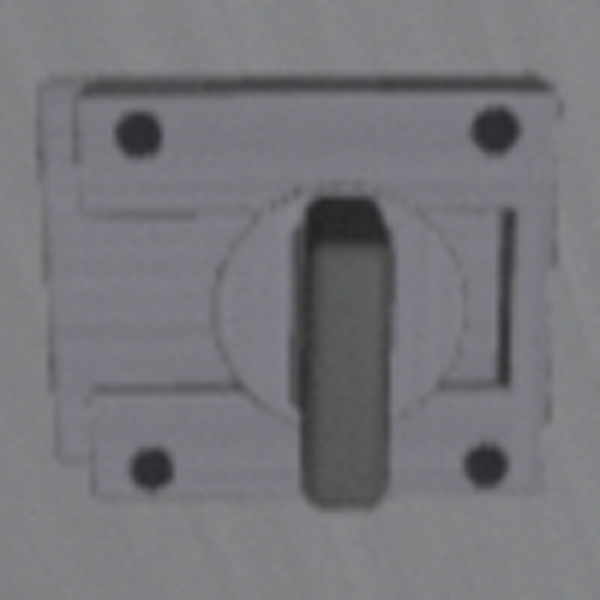

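```bash
python3 - <<'E'
from h import *
z=np.load('pics/wf.npz');c=optics.camera_params('wrist');K=c['mtx'];T=c['T_tool_cam']
def ray(u,v,h):
    p=np.linalg.inv(K)@[u,v,1]; o=z['rot']@T[:3,3]+z['pos']; r=z['rot']@T[:3,:3]@p
    return o+r*(h-o[2])/r[2]
pts={k:(205+a/6,130+b/6) for k,(a,b) in dict(r1=(321,87),r2=(307,520),l1=(264,140),l2=(258,480),q1=(376,140),q2=(363,480),L=(48,300),Rr=(582,300)).items()}
for h in (80,82):
    g={k:ray(*v,h)[:2] for k,v in pts.items()}
    print({k:np.round(v,1) for k,v in g.items()})
    for a,b in [('r1','r2'),('l1','l2'),('q1','q2')]:
        d=g[a]-g[b]; print(a,b,'y-axis angle',np.rad2deg(np.arctan2(d[1],d[0])),(g[a]+g[b])/2)
# grasp
a=np.deg2rad(-20.8)
ctrl.gripper_to(60)
ctrl.move_l([538.9,-195.7,100],Rdown(a),vel=150); ctrl.hold(0.15)
s=sensors.read_state();print(s['t'],s['eef_pos'],s['force'],np.rad2deg(np.arctan2(s['eef_rot'][1][1],s['eef_rot'][0][1])))
E
```

```text
{'r1': array([522.3, 151.4]), 'r2': array([520.3,  76.9]), 'l1': array([513.3, 142.9]), 'l2': array([512. ,  84.3]), 'q1': array([531.2, 142.9]), 'q2': array([529.9,  84.4]), 'L': array([477.7, 116.2]), 'Rr': array([565.4, 116.4])}
r1 r2 y-axis angle 88.44888834757523 [521.33934616 114.16284369]
l1 l2 y-axis angle 88.69015419831082 [512.63530264 113.6273217 ]
q1 q2 y-axis angle 88.72006240508763 [530.50496303 113.66135926]
{'r1': array([522.3, 151.7]), 'r2': array([520.3,  77.8]), 'l1': array([513.4, 143.3]), 'l2': array([512. ,  85.2]), 'q1': array([531.1, 143.3]), 'q2': array([529.8,  85.2]), 'L': array([478. , 116.8]), 'Rr': array([565.1, 117. ])}
r1 r2 y-axis angle 88.44888834757529 [521.32529476 114.77431953]
l1 l2 y-axis angle 88.69015419831089 [512.68647432 114.24281044]
q1 q2 y-axis angle 88.72006240508757 [530.42222977 114.27659293]
4.8417 [ 539.98015817 -196.29927623  101.61900082] [-0.07439059 -0.88556995 -0.6920314 ] -20.80194806917952
```

```bash
python3 - <<'E'
from h import *
def rd(m=''):
    s=sensors.read_state();print(m,round(s['t'],2),np.round(s['eef_pos'],2),'F',np.round(s['force'],2),'w',round(s['grip_width'],1),flush=True);return s
rd();
print(ctrl.move_l([538.9,-195.7,66.5],vel=80,threshold=8));rd('down')
ctrl.hold(.3);rd('settle')
ctrl.gripper_to(10,60);rd('grip')
im,d=optics.grab_frame('side');cv2.imwrite('pics/grip.png',cv2.resize(im[180:290,190:330,::-1],(700,550)))
E
```

```text
4.84 [ 539.98 -196.3   101.62] F [-0.07 -0.89 -0.69] w 60.1
False
down 5.41 [ 538.42 -195.44   65.66] F [-0.98 -0.54  0.65] w 59.9
settle 5.71 [ 539.31 -195.91   67.05] F [ 0.05 -0.03 -0.39] w 59.9
grip 6.23 [ 539.13 -195.8    66.77] F [-0.16  0.04  0.68] w 10.5
```

View pics/grip.png

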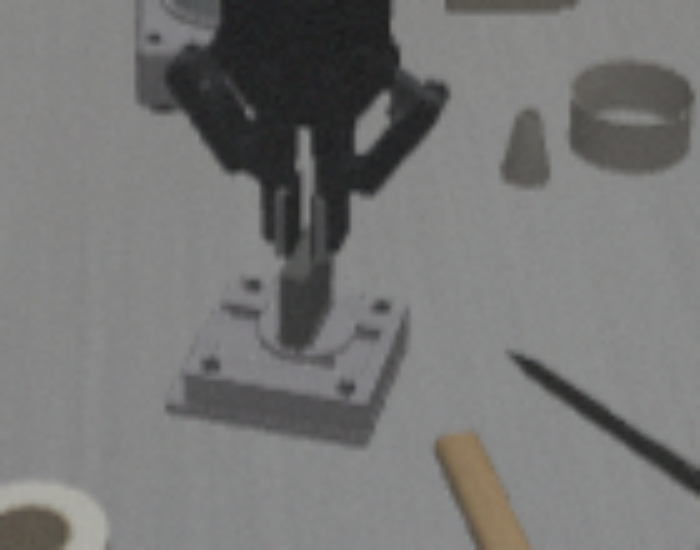

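```bash
python3 - <<'E'
from h import *
c=optics.camera_params('side')
def pr(X):
    p=c['mtx']@(c['R']@np.array(X)+c['t']);p=p[:2]/p[2];return np.round((p-[190,180])*5)
yd=np.array([np.cos(np.deg2rad(69)),np.sin(np.deg2rad(69)),0]);xd=np.array([yd[1],-yd[0],0])
P=np.array([539,-195.7,0])
for n,v in dict(tipR=P+xd*10-yd*11+[0,0,41],tipL=P-xd*10-yd*11+[0,0,41],tipR70=P+xd*10-yd*11+[0,0,70],wingtopnear=P-yd*23+[0,0,80],wingtopfar=P+yd*23+[0,0,80],wingbot=P-yd*23+[0,0,37],tcp=[539.1,-195.8,66.8]).items(): print(n,pr(v))
im,d=optics.grab_frame('top');cv2.imwrite('pics/gript.png',cv2.resize(im[170:250,280:360,::-1],(600,600)))
s=sensors.read_state();im,d=optics.grab_frame('wrist');cv2.imwrite('pics/gripw.png',im[:,:,::-1])
print(s['grip_width'])
E
```

```text
tipR [317. 331.]
tipL [277. 324.]
tipR70 [317. 281.]
wingtopnear [289. 274.]
wingtopfar [318. 220.]
wingbot [289. 349.]
tcp [304. 270.]
10.88059360299751
```

View pics/gripw.png

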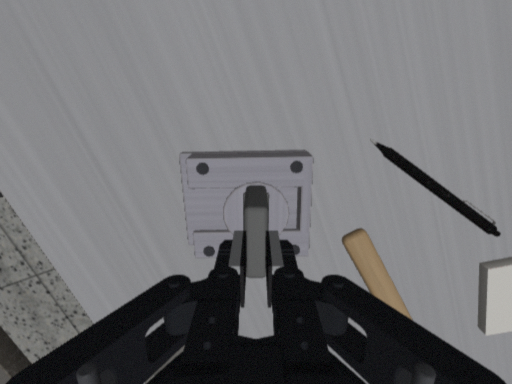

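```bash
python3 - <<'E'
from h import *
ctrl.hold(.05)
im,d=optics.grab_frame('side');W=cloud('side',d)
cv2.imwrite('pics/grip2.png',cv2.resize(im[210:255,225:275,::-1],(600,540),interpolation=cv2.INTER_NEAREST))
for v in range(216,252,2): print(v,[tuple(int(x) for x in np.nan_to_num(W[v,u])) for u in range(240,262,3)])
print(sensors.read_state()['grip_width'],sensors.read_state()['t'])
E
```

```text
216 [(521, -13, -2), (520, -202, 122), (527, -202, 122), (535, -188, 112), (554, -18, 0), (547, -211, 127), (554, -207, 124), (560, -215, 129)]
218 [(520, -25, -1), (521, -194, 112), (527, -201, 116), (535, -191, 109), (553, -25, -2), (547, -214, 124), (554, -213, 122), (560, -215, 123)]
220 [(520, -31, -3), (521, -194, 106), (527, -202, 111), (535, -188, 101), (540, -211, 116), (547, -214, 118), (554, -206, 113), (576, -42, 1)]
222 [(520, -41, -2), (520, -195, 101), (527, -205, 108), (535, -188, 95), (540, -207, 108), (548, -204, 106), (554, -205, 106), (576, -47, -1)]
224 [(519, -57, 1), (520, -196, 96), (527, -204, 101), (535, -188, 90), (541, -207, 102), (548, -206, 101), (555, -205, 101), (575, -59, 0)]
226 [(519, -61, -2), (520, -199, 92), (527, -201, 94), (535, -188, 84), (541, -207, 97), (548, -206, 96), (554, -207, 97), (574, -67, 0)]
228 [(518, -68, -4), (520, -198, 86), (527, -199, 87), (535, -190, 80), (541, -208, 92), (547, -210, 93), (555, -206, 90), (574, -77, 0)]
230 [(518, -80, -2), (526, -80, -2), (527, -200, 82), (534, -198, 80), (541, -208, 86), (548, -206, 85), (
[... 741 characters left out ...]
(521, -182, 34), (526, -212, 56), (533, -214, 57), (541, -206, 51), (549, -191, 39), (557, -184, 34), (565, -175, 27)]
244 [(515, -152, 6), (520, -191, 35), (526, -214, 52), (533, -217, 54), (541, -209, 47), (549, -195, 36), (556, -194, 36), (564, -182, 26)]
246 [(514, -160, 6), (520, -199, 35), (526, -218, 49), (533, -218, 48), (541, -207, 40), (548, -202, 36), (555, -201, 35), (564, -185, 22)]
248 [(514, -169, 6), (519, -208, 36), (526, -216, 41), (533, -218, 43), (540, -212, 38), (548, -209, 35), (555, -208, 34), (565, -174, 8)]
250 [(514, -174, 4), (521, -178, 7), (526, -218, 37), (533, -217, 36), (540, -219, 38), (547, -215, 34), (558, -178, 5), (565, -179, 5)]
11.010676533117289 6.4833
```

View pics/grip2.png

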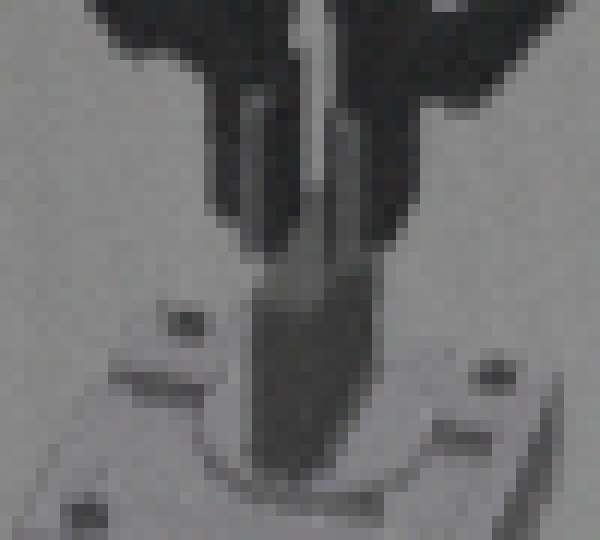

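View pics/gript.png

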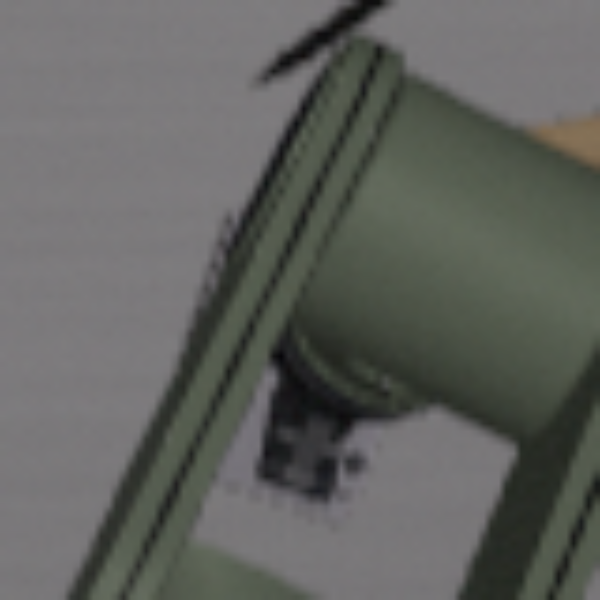

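```bash
python3 - <<'E'
from h import *
im,d=optics.grab_frame('wrist')
s=sensors.read_state()
W=cloud('wrist',d,s)
L=(W-np.array(s['eef_pos']))@np.array(s['eef_rot'])
for v in range(184,300,6): print(v,[tuple(int(x) for x in np.nan_to_num(L[v,u])) for u in (228,236,242,256,268,274,282)])
cv2.imwrite('pics/gw2.png',cv2.resize(im[180:300,200:320,::-1],(600,600),interpolation=cv2.INTER_CUBIC))
E
```

```text
184 [(19, -20, 38), (19, -14, 37), (19, -9, 35), (22, 0, 28), (19, 8, 36), (19, 12, 36), (19, 18, 36)]
190 [(8, -22, 56), (17, -13, 28), (18, -9, 28), (21, 0, 16), (18, 8, 27), (17, 12, 28), (8, 20, 57)]
196 [(13, -19, 28), (13, -13, 28), (13, -9, 27), (22, 0, 4), (15, 8, 23), (13, 12, 27), (13, 18, 29)]
202 [(9, -19, 27), (9, -13, 27), (9, -9, 26), (22, 0, -6), (10, 8, 24), (9, 12, 27), (9, 18, 27)]
208 [(4, -19, 28), (5, -13, 26), (4, -9, 27), (21, 0, -12), (6, 8, 24), (4, 12, 27), (4, 18, 27)]
214 [(0, -19, 28), (0, -14, 27), (0, -9, 27), (18, 0, -14), (17, 6, -12), (0, 12, 28), (0, 18, 27)]
220 [(-4, -19, 28), (-4, -14, 27), (-4, -9, 28), (15, 0, -15), (0, 0, 0), (-4, 13, 28), (-4, 18, 29)]
226 [(-9, -20, 27), (-8, -14, 26), (-8, -9, 27), (11, 0, -14), (-7, 8, 25), (-8, 13, 26), (-8, 18, 26)]
232 [(-19, -21, 37), (10, -10, -19), (9, -7, -18), (8, 0, -16), (10, 6, -19), (10, 9, -19), (-18, 19, 37)]
238 [(-24, -21, 37), (9, -10, -25), (9, -7, -25), (4, 0, -15), (10, 6, -26), (9, 9, -25), (-23, 20, 36)]
244 [(5, -14, -24), (10, -9, -32), (10, -6, -32), (0, 0, -15), (10, 5, -32), (9,
[... 274 characters left out ...]
6, -48), (-11, 0, -14), (10, 5, -48), (10, 7, -48), (10, 11, -48)]
268 [(11, -11, -54), (9, -8, -51), (8, -6, -50), (-15, 0, -15), (9, 5, -51), (9, 7, -52), (10, 11, -53)]
274 [(12, -11, -59), (11, -8, -58), (6, -6, -51), (-19, 0, -15), (6, 5, -51), (10, 7, -57), (10, 10, -58)]
280 [(11, -11, -63), (11, -7, -62), (3, -6, -52), (-82, 0, 65), (2, 5, -51), (10, 7, -61), (11, 10, -62)]
286 [(11, -10, -66), (12, -7, -67), (0, -6, -52), (-88, 0, 64), (0, 5, -51), (8, 7, -62), (11, 9, -66)]
292 [(11, -10, -70), (10, -7, -68), (-2, -6, -51), (-95, 0, 64), (-4, 5, -50), (3, 7, -60), (10, 9, -69)]
298 [(12, -10, -73), (7, -7, -68), (-6, -6, -51), (-102, 0, 64), (-7, 5, -50), (1, 7, -60), (11, 9, -73)]
```

View pics/gw2.png

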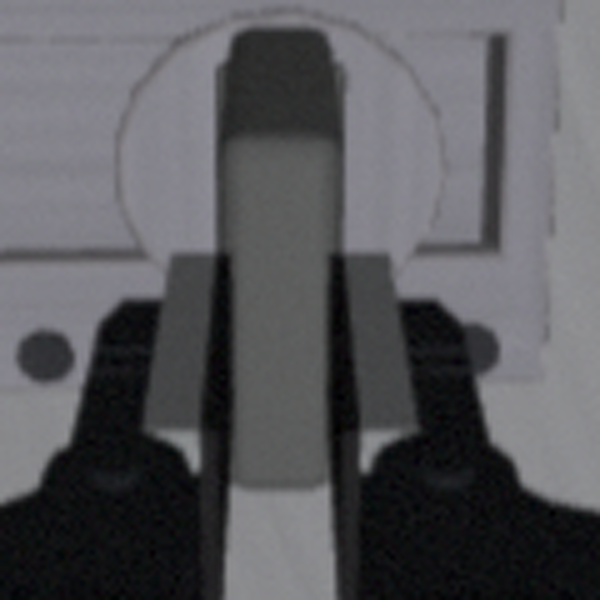

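The claimed tool offset doesn't match what I see. Wrist depth puts the closed pads' tips at tool z ≈ -18 mm instead of +25. The side view agrees, with tips at about z = 80, level with the wing top. So the pads closed at the wing's top edge and hold nothing useful. I'll trust both cameras, reopen and go about 41 mm deeper with force guarding.

```bash
cat >> h.py <<'E'
def rd(m=''):
    s=sensors.read_state();print(m,round(s['t'],2),np.round(s['eef_pos'],2),'F',np.round(s['force'],2),'w',round(s['grip_width'],1),flush=True);return s
def wl(nm,box=None):
    s=sensors.read_state();im,d=optics.grab_frame('wrist')
    np.savez(f'pics/{nm}.npz',p=im,d=d,pos=s['eef_pos'],rot=s['eef_rot'])
    cv2.imwrite(f'pics/{nm}.png',im[:,:,::-1]);return s,im,d
E
python3 - <<'E'
from h import *
print(ctrl.solve_ik([538.9,-195.7,25],Rdown(np.deg2rad(-20.8))))
ctrl.gripper_to(45);rd('open')
print(ctrl.move_l([538.9,-195.7,40],vel=80,threshold=8));rd('down')
print(ctrl.move_l([538.9,-195.7,26],vel=50,threshold=8));rd('down')
ctrl.hold(.2)
ctrl.gripper_to(5,60);rd('grip')
wl('g3')
im,d=optics.grab_frame('side');cv2.imwrite('pics/g3s.png',cv2.resize(im[200:260,220:290,::-1],(700,600),interpolation=cv2.INTER_CUBIC))
E
```

```text
[-4.99259833e-01  4.33048684e-01  1.69025127e+00 -4.44089210e-16
  1.01829270e+00 -1.36231349e-01]
open 6.96 [ 538.76 -195.66   66.34] F [-0.75  1.05  0.18] w 45.2
False
down 7.44 [ 538.15 -195.31   38.9 ] F [ 0.33 -0.44  0.43] w 45.3
False
down 7.88 [ 538.54 -195.5    25.53] F [-0.11  0.17  0.19] w 45.1
grip 8.45 [ 539.23 -195.89   26.29] F [ 1.15 -0.12  1.26] w 13.3
```

View pics/g3.png

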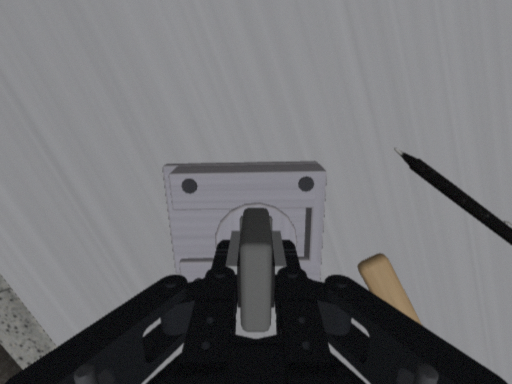

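View pics/g3s.png

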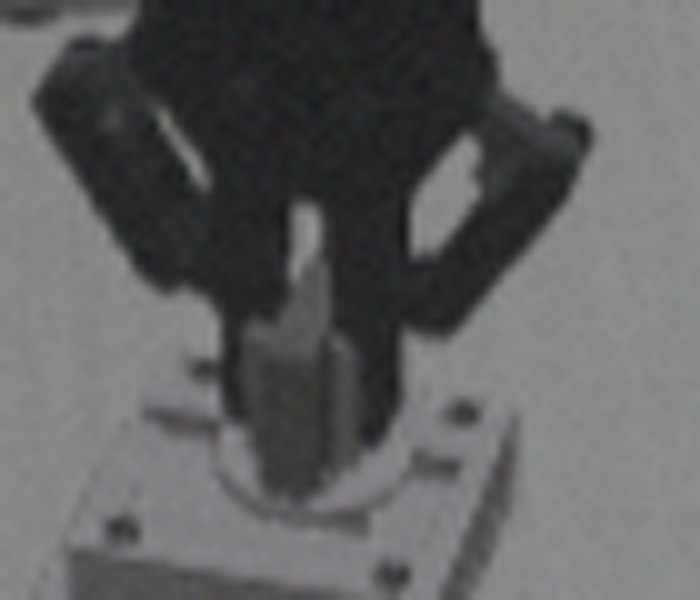

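```bash
python3 - <<'E'
from h import *
u=np.array([-np.cos(np.deg2rad(19.72)),np.sin(np.deg2rad(19.72)),0])
p0=np.array([538.9,-195.7,27.5])
ctrl.gripper_to(5,80)
ctrl.move_l(p0,vel=30);rd('raise')
print(ctrl.move_l(p0+30*u,vel=70,threshold=20));rd('s1')
print(ctrl.move_l(p0+67*u,vel=70,threshold=20));ctrl.hold(.1);rd('s2')
im,d=optics.grab_frame('side');cv2.imwrite('pics/s2.png',cv2.resize(im[190:270,200:290,::-1],(720,600)))
E
```

```text
raise 9.02 [ 538.13 -195.29   26.83] F [-0.68  0.38 -1.3 ] w 13.0
False
s1 9.59 [ 510.86 -185.7    27.69] F [ 0.16 -0.01 -0.28] w 13.1
False
s2 10.37 [ 476.58 -173.52   27.82] F [-0.41 -0.82 -2.02] w 13.6
```

View pics/s2.png

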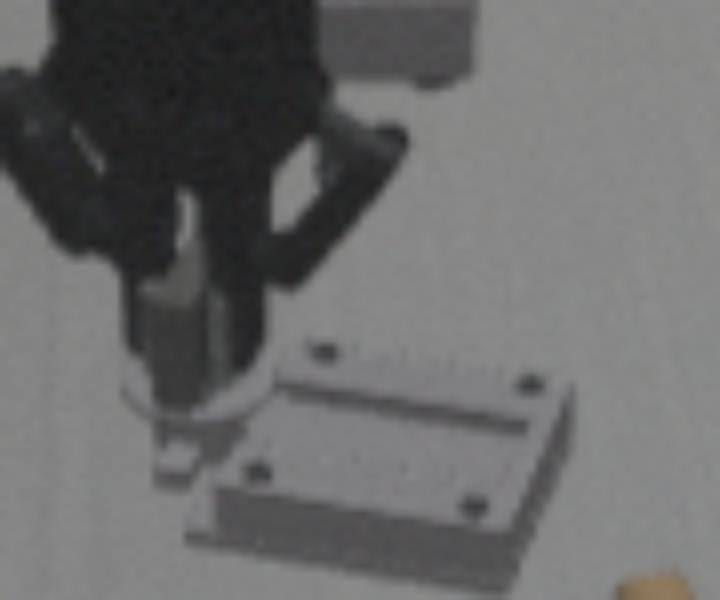

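```bash
python3 - <<'E'
from h import *
s=rd()
p=np.array([475.8,-173.1,130]);
print(ctrl.move_l(p,vel=120));ctrl.hold(.1);rd('lift')
ctrl.move_ptp([521.2,114.3,130],Rdown(np.deg2rad(-1.5)));ctrl.hold(.3);s=rd('over')
s,im,d=wl('ov')
W=cloud('wrist',d,s);L=(W-np.array(s['eef_pos']))@np.array(s['eef_rot'])
m=(abs(L[...,1])<5)&(L[...,2]<-10)&(L[...,2]>-28)&(abs(L[...,0])<35)
q=L[m];print('wing top x',np.percentile(q[:,0],[0,2,50,98,100]),'z',np.median(q[:,2]))
m=(L[...,2]>24-6)&(L[...,2]<32)&(abs(L[...,0])<35)&(abs(L[...,1])<35);q=L[m];print('collar?',len(q),np.percentile(q,[1,50,99],axis=0) if len(q) else '')
for n,b in [('side',(195,130,275,200)),('top',(180,190,240,250))]:
    im,d=optics.grab_frame(n);cv2.imwrite(f'pics/ov_{n}.png',cv2.resize(im[b[1]:b[3],b[0]:b[2],::-1],(700,600),interpolation=cv2.INTER_CUBIC))
E
```

```text
10.42 [ 476.51 -173.45   27.76] F [ 0.19 -0.41 -1.73] w 12.9
False
lift 11.52 [ 474.91 -172.61  128.76] F [ 0.2   0.07 -1.83] w 13.3
over 12.93 [521.41 113.26 130.05] F [-0.58 -0.3  -1.1 ] w 12.8
wing top x [21.11723443 21.76075254 22.48772788 23.21254908 23.43061383] z -19.57733633974978
collar? 0
```

View pics/ov.png

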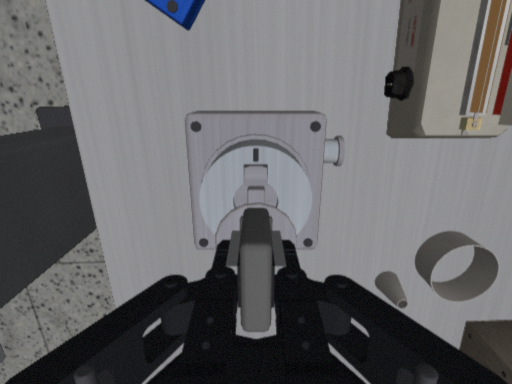

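View pics/ov_side.png

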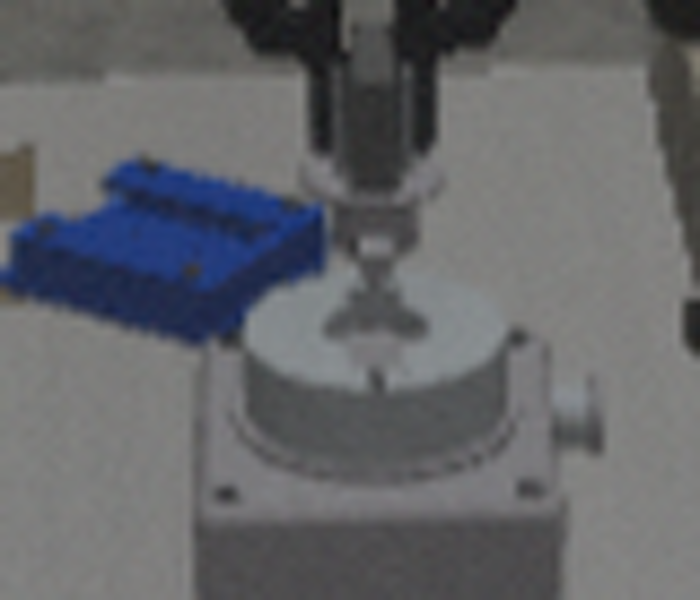

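```bash
python3 - <<'E'
from h import *
from scipy.optimize import least_squares
for nm in ('wf','ov'):
    z=np.load(f'pics/{nm}.npz');W=cloud('wrist',z['d'],dict(eef_pos=z['pos'],eef_rot=z['rot']))
    m=((W[...,2]>74)&(W[...,2]<90)&(np.hypot(W[...,0]-521,W[...,1]-114)<60)).astype(np.uint8)
    m[235:]=0
    if nm=='ov': m[:, :190]=0
    cs,_=cv2.findContours(m,cv2.RETR_EXTERNAL,cv2.CHAIN_APPROX_NONE);c=max(cs,key=cv2.contourArea)[:,0]
    P=W[c[:,1],c[:,0],:2]; P=P[abs(np.hypot(*(P-[521,114]).T)-44)<3]
    r=least_squares(lambda x:np.hypot(P[:,0]-x[0],P[:,1]-x[1])-43.6,[521,114],loss='soft_l1');print(nm,len(P),r.x,np.std(r.fun),'rel tool',r.x-z['pos'][:2],z['pos'])
for _ in range(4):
    ctrl.hold(.1);s=rd();print(np.round(np.rad2deg([np.arctan2(s['eef_rot'][1][1],s['eef_rot'][0][1]),s['eef_rot'][0][2],s['eef_rot'][1][2]]),2))
E
```

```text
wf 246 [520.72587779 115.15971148] 0.31333841972697285 rel tool [ 0.87829865 -0.23130979] [519.84757914 115.39102126 190.05631082]
ov 232 [520.73438653 115.22480922] 0.2849688163219713 rel tool [-0.67600641  1.96837664] [521.41039294 113.25643259 130.04685356]
 13.18 [521.25 114.08 130.05] F [-1.06  0.38 -2.19] w 12.8
[-1.52  0.   -0.  ]
 13.28 [521.23 114.26 130.03] F [-0.39 -0.73 -1.12] w 13.2
[-1.5  0.  -0. ]
 13.38 [521.19 114.35 130.02] F [-0.58  0.62 -1.32] w 13.1
[-1.49  0.   -0.  ]
 13.48 [521.2  114.38 130.02] F [ 0.64 -0.54 -1.22] w 13.0
[-1.49  0.    0.  ]
```

```bash
python3 - <<'E'
from h import *
c=[521.0,114.7]
ctrl.gripper_to(5,110)
ctrl.move_l([*c,104],vel=80);ctrl.hold(.4);rd('above')
print(ctrl.move_l([*c,86.5],vel=40,threshold=6));ctrl.hold(.1);rd('in')
E
```

```text
above 14.57 [521.28 114.73 104.38] F [ 0.06 -0.29 -1.58] w 12.8
False
in 15.26 [521.22 114.72  86.64] F [ 0.08  0.34 -1.59] w 12.9
```

```bash
python3 - <<'E'
from h import *
c=[521.0,114.7]
print(ctrl.move_l([*c,78],vel=20,threshold=25));rd('p');ctrl.hold(.4);rd('pressed')
im,d=optics.grab_frame('side');cv2.imwrite('pics/pr.png',cv2.resize(im[130:200,195:275,::-1],(700,600),interpolation=cv2.INTER_CUBIC))
E
```

```text
False
p 15.83 [521.77 114.74  79.09] F [-1.85 -0.77  6.47] w 12.9
pressed 16.23 [521.78 114.76  79.17] F [-2.78 -0.23  5.96] w 12.8
```

View pics/pr.png

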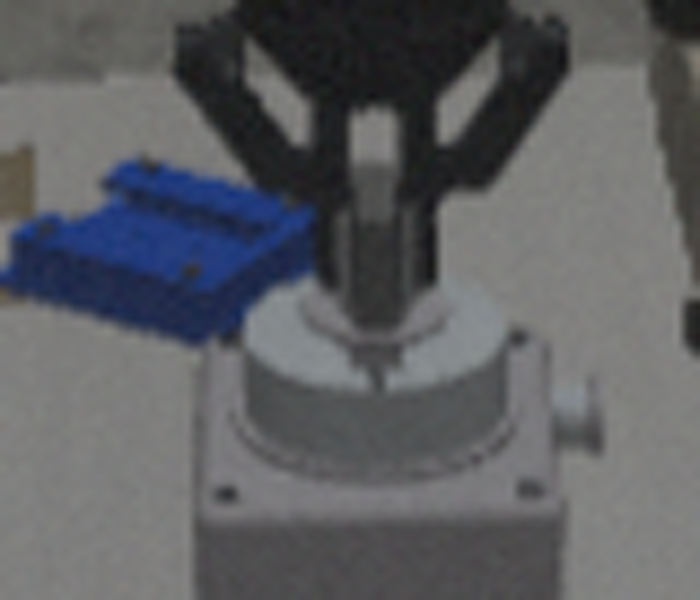

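```bash
python3 - <<'E'
from h import *
c=[520.6,114.7]
print(ctrl.move_l([*c,76.5],vel=15,threshold=25));ctrl.hold(.2);rd('pressed')
a0=np.deg2rad(-1.5)
for k in np.arange(0.2,1.61,0.2):
    ctrl.move_ptp([*c,76.5],Rdown(a0-k));s=rd(f'{k:.2f}')
    print('   act',round(-np.arctan2(s['eef_rot'][1][1],s['eef_rot'][0][1])+a0,3),'T',np.round(s['wrist_torque'],2))
    if np.linalg.norm(s['force'])>35: print('STOP');break
ctrl.hold(.2);s=rd('end');print(np.round(s['wrist_torque'],2),np.round(s['eef_rot'],3))
wl('t1')
for n,b in [('side',(195,130,275,200))]:
    im,d=optics.grab_frame(n);cv2.imwrite(f'pics/t1_{n}.png',cv2.resize(im[b[1]:b[3],b[0]:b[2],::-1],(700,600),interpolation=cv2.INTER_CUBIC))
E
```

```text
False
pressed 16.73 [521.74 114.76  77.91] F [-1.16 -0.27  6.06] w 12.9
0.20 17.04 [521.78 114.81  77.95] F [-1.58 -0.23  6.65] w 12.6
   act 0.2 T [0.03 0.26 0.18]
0.40 17.35 [521.3  114.97  77.76] F [-2.14  0.68  6.82] w 12.4
   act 0.4 T [0.05 0.47 0.18]
0.60 17.66 [521.01 115.13  77.64] F [-2.55  1.63  7.  ] w 12.9
   act 0.6 T [0.13 0.51 0.13]
0.80 17.97 [520.87 115.19  77.59] F [-3.09  0.78  7.42] w 12.7
   act 0.799 T [0.19 0.58 0.17]
1.00 18.27 [520.76 115.33  77.56] F [-2.52  1.18  7.18] w 12.6
   act 0.999 T [0.25 0.56 0.25]
1.20 18.58 [520.66 115.49  77.53] F [-3.48  1.88  6.12] w 13.0
   act 1.199 T [0.35 0.58 0.19]
1.40 18.89 [520.61 115.63  77.52] F [-3.14  3.16  6.06] w 12.5
   act 1.399 T [0.42 0.6  0.28]
1.60 19.2 [520.57 115.81  77.52] F [-2.97  2.05  7.21] w 12.7
   act 1.599 T [0.53 0.58 0.3 ]
end 19.4 [520.55 115.81  77.49] F [-2.9   2.71  7.05] w 12.6
[0.53 0.59 0.34] [[ 0.999 -0.054 -0.   ]
 [-0.054 -0.999  0.002]
 [-0.    -0.002 -1.   ]]
```

View pics/t1.png

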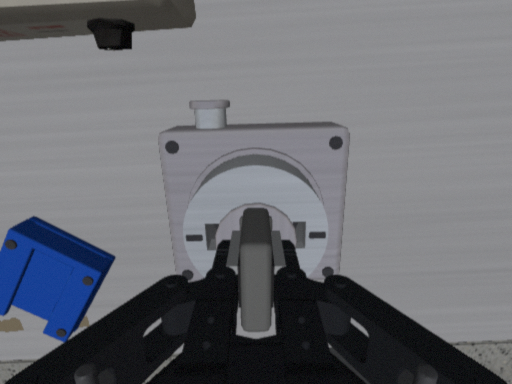

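View pics/t1_side.png

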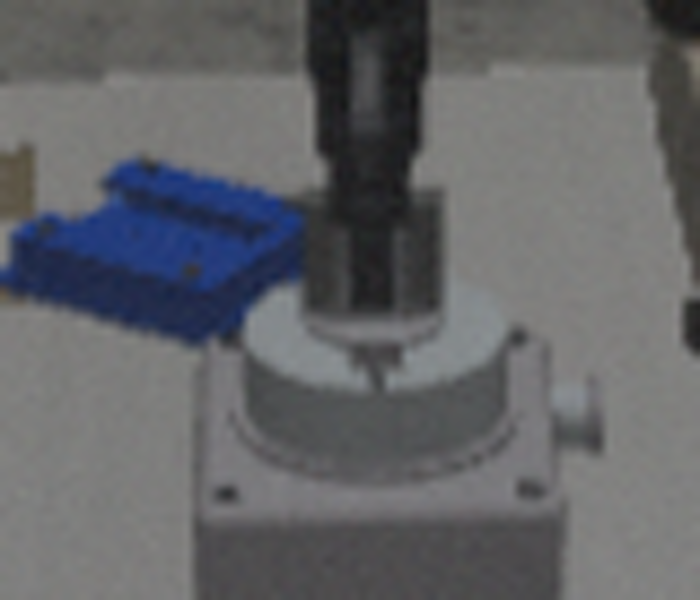

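```bash
python3 - <<'E'
from h import *
c=[520.8,114.2]; a0=np.deg2rad(-1.5)
ctrl.move_ptp([*c,76.3],Rdown(a0-1.62));ctrl.hold(.3)
s,im,d=wl('t2')
W=cloud('wrist',d,s)
m=np.zeros(d.shape,bool);m[180:345,235:278]=1
P=W[m];P=P[(P[:,2]>100)&(P[:,2]<150)&(abs(P[:,1]-s['eef_pos'][1])<9)]
L=(P-np.array(s['eef_pos']))@np.array(s['eef_rot'])
t=P[(P[:,2]>np.percentile(P[:,2],60)-3)]
print('wing top z',np.median(t[:,2]));print(cv2.minAreaRect(np.ascontiguousarray(t[:,:2].astype(np.float32)).reshape(-1,1,2)))
A=np.c_[t[:,:2],np.ones(len(t))];print('tilt',np.linalg.lstsq(A,t[:,2],rcond=None)[0][:2])
f=W[150:220,190:330].reshape(-1,3);f=f[(f[:,2]>74)&(f[:,2]<88)];print('face z',np.median(f[:,2]))
s=rd('end');print(np.round(s['wrist_torque'],2),np.round(s['eef_rot'],3))
im,d=optics.grab_frame('top');cv2.imwrite('pics/fin_top.png',im[:,:,::-1])
E
```

```text
wing top z 132.5772457013475
((520.9525756835938, 114.82208251953125), (17.53957176208496, 46.04146957397461), 85.0477523803711)
tilt [-0.03030877  0.00939953]
face z 81.88314129127366
end 20.1 [520.62 115.75  77.27] F [-3.98  3.33  6.64] w 13.0
[0.73 0.66 0.34] [[ 0.997 -0.074 -0.   ]
 [-0.074 -0.997  0.002]
 [-0.    -0.002 -1.   ]]
```

View pics/fin_top.png

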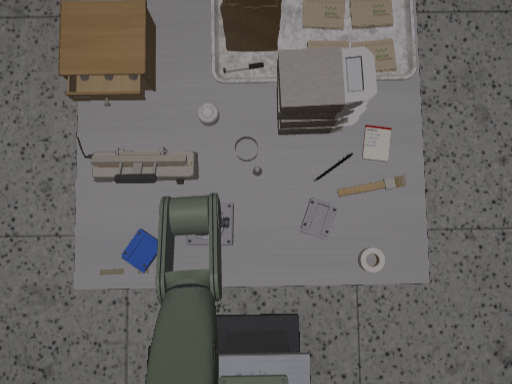

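```bash
python3 - <<'E'
from h import *
ctrl.finish_job();rd('fin')
E
```

```text
the job is handed in; nothing more can be done
the job is handed in; nothing more can be done
```

I handed the job in at about 20 s of the 43 s allowed. The plug is in the turret, turned to about the stop and still gripped. No verdict came back, and nothing could be read after hand-in.

**What I did:** I gripped the wing, slid the plug about 67 mm out of the dock's open end and lifted it. I then dropped it through the notches, pressed it down and turned it clockwise in steps to a commanded 1.62 rad.

**Last checks:**
- **Depth and position:** the plug's underside is about 21 mm below the face. Its wing is within about 1 mm of the turret's axis and within about 0.03 rad of upright.
- **Turn:** the tool is at about 1.62 rad. The moment is 0.34 N m, against 0.30 N m expected at the stop. I could not read the joint lock_turn itself; the turn is inferred from the tool angle and the moment.
- **Grip:** the fingers stand 13 mm apart on the 14 mm wing, gripping with 110 N. Finger contact force cannot be read directly.
- **Bystanders:** the piping nozzle, ring cutter and label roll are at the same pixels in the top view as at the start.

**What disagreed or failed:**
- **Fingertip offset:** the given offset (25 mm ahead of the TCP) did not match the cameras, which put the closed tips about 18 mm behind it. My first closing therefore caught only the wing's top edge; I regripped about 41 mm lower.
- **Arm sag:** the arm gave way by about 1 mm under the spring load, so I commanded slightly deeper to make up for it.

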